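# Tip the upturned trivet over the ledge

## Robot

A 6-joint arm with a two-finger parallel gripper is mounted at the origin on the work surface. World frame = base frame: x ahead of the robot, y to its left, z up, the work surface at z = 0. Lengths are in m, angles in rad, forces in N, time in s.
With the tool pointing down it reaches from about 0.25 to 0.775 m from the base axis. Payload 4 kg.
Tool frame: the origin (TCP) lies midway between the tips of the shut fingers; the grasp point (between the pads) lies 19 mm behind it (robot.tcp_to_grasp is the distance from the TCP to the grasp point, in m); x points along the fingers, y is the direction in which the jaws open and shut, and the axes are right-handed (so a half turn about x gives the same grasp; the last joint's range is limited). The gripper opens to 94 mm and grips with 3 to 60 N. Pads are 16 mm wide; open, the fingers measure 119 mm over their backs; the gripper's body (75 mm by 177 mm) begins 78 mm behind the grasp point.
Start: joints at [1.028, 0.087, 1.371, -0, 1.684, -0.103], TCP at [0.234, 0.498, 0.206] pointing down, gripper open.
Joint ranges: [-3.1, 3.1], [-0.76, 2.03], [0.27, 2.55], [-1.08, 4.22], [0.17, 2.65], [-2.57, 2.57]. Speed limits (rad/s): [2.79, 2.79, 3.14, 3.14, 3.14, 3.14].

## Interface

Orientations are given as [roll, pitch, yaw] about the fixed x, y, z axes, in that order (R = Rz(yaw) Ry(pitch) Rx(roll)).
In Python, from bench import robot gives the robot as it stands.
- The arm moves only by the tool send_rows, never from a script. Its argument "increments" is a list of rows, each a list of 5 numbers: the opening, from -1 (shut) to 1 (fully open), so that 0 is half open, then the shift along the tool's x, y, z in m, then the turn about the tool's x in rad. In form: [[hand, tx, ty, tz, roll], ...]. A call has 1 to 5 rows; each row is the pose to reach, as a shift and turn from the pose commanded when the call began, along the tool's axes at that moment; what a row does not reach only later rows make up. A row lasts 1/12 s, in which the tool goes at most 41.7 mm and 7.16 degrees, less where a joint would pass 70% of its speed; a pose out of reach is approached as far as the arm can. A call with a gripper value outside its range is refused whole. The fingers move at their own pace and stop on an object; the grip force is fixed at half the most. Time passes only in rows, so rows that repeat a pose let the fingers close. It gives the time, the measured TCP pose, the force and the opening at its end, in the units of the state.
- robot.get_obs(): the state, without advancing time (a new reading comes with each control period).
- robot.snapshot(name): name is "scene" or "top"; returns a dict with "image" (420x560x3 uint8, red, green, blue), "intrinsics" (3x3 intrinsics, pixels), "world_from_camera" (4x4, takes a point from camera to world coordinates). Camera axes: x right, y down, z forward; pixel columns grow to the right and rows downward; lengths in m; the calibration is good to about 2 mm. A picture is of the moment at which its call begins. There is no depth.
- robot.close_job(): hands the job in, once; it reports no verdict.
The state is a dict: "time": time; "joint_positions": joint angles; "qvel": joint speeds; "joint_torque": joint torques, N m; "tool_pos": TCP position; "ee_rot": TCP orientation; "wrist_force": force on the tool from outside, world axes, zero at the start; "wrist_torque": the same for the moment, N m; "width": finger opening in m.
Only numpy, scipy, OpenCV 4.12 (cv2) and the standard library are available. Lean on these libraries where they do the work, as an engineer would, in place of code of your own. Each camera call takes 0.05 s, during which the arm holds its last target.

## Task

Two square wooden trivets lie on the counter in front of the low concrete ledge; one of them was left feet up. Turn that one over by pushing it up against the front of the ledge and tipping it over, without lifting it clear, so that it ends standing on its four feet on top of the ledge. Do not disturb the other trivet, which is already right way up.

Things in the scene. Friction and masses are not known exactly. Their poses are not given: they have to be found in the camera images.
- trivet: Wooden board lying feet up: 120 x 120 x 16 mm, half-round edges (radius 8), four rubber feet (16 across, 14 long) 24 mm off its middle lines; about 0.3 kg. 5 to 40 mm from the ledge, square to it within 9 degrees. Origin: middle of the smooth face; z points to the feet (down once turned over), x to the ledge. Tipped 30 degrees past upright its feet meet the ledge; soon after it falls over.
- spare_trivet: The other trivet, of the same make and size, already standing on its feet with its smooth face up; to be left alone. Origin: on the counter below its middle, level with the tips of its feet; z up, 30 mm high in all.
- ledge: Fixed concrete slab behind the trivets, 20 mm high, 180 mm deep, 960 mm wide, with an upright front face and flat top. Origin: middle of the foot of the front face, at counter height; x points into the ledge (away from the robot), y along the front, z up. Other things stand on it only near its ends or 115 mm and more behind the front face.
Not all that is in view belongs to the job. What is shaped like the trivet but purple or red is not meant.

How it is judged:
By the outcome, as a careful person would: the job done as asked, in the order asked, and still so for the second after the job is handed in, with the robot touching nothing.
It also fails if it takes over 40 s, if anything falls off the work surface, if the arm or the gripper's body presses on something with over 40 N, if the wrist force passes 120 N, or if a joint passes its speed limit or range.

## Working session

There is one attempt and no reset: what is moved stays moved. The work goes in short steps, Python scripts to look and compute and a tool call to move; the robot and the scene stay as the last step left them, time stands still between calls to the robot, and variables do not carry over. Pictures are saved under pics/ and viewed, and the job is handed in when it is done.

Besides the shell and the picture viewer there is one more tool, called by a JSON object that holds its "name" and its "arguments". send_rows: Moves the arm, as the interface text tells. Its arguments: {"type":"object","properties":{"increments":{"type":"array"}},"required":["increments"]}

```bash
mkdir -p pics; python3 - <<'E'
from bench import robot
import cv2,numpy as np
o=robot.get_obs();print(o)
for n in("scene","top"):
    s=robot.snapshot(n);cv2.imwrite(f"pics/{n}0.png",s["image"][:,:,::-1]);print(s["intrinsics"],s["world_from_camera"])
print(robot.tcp_to_grasp)
E
```

```text
{'time': 0.0, 'joint_positions': array([ 1.02790395e+00,  8.79341743e-02,  1.37223124e+00, -9.63685650e-06,
        1.68357962e+00, -1.03150125e-01]), 'qvel': array([ 1.97455552e-04, -4.56603798e-05,  8.24070059e-04, -2.31769835e-04,
        1.84793044e-03,  1.25945588e-04]), 'joint_torque': array([ 1.02149632e-03, -3.40181315e+01, -3.02432477e+01,  7.19210389e-02,
        3.29029234e-02, -1.76669510e-04]), 'tool_pos': array([0.23389112, 0.49719541, 0.20432723]), 'ee_rot': array([-1.66949654,  1.56864393, -2.10923987]), 'wrist_force': array([ 0.01520958, -0.35695389,  0.2350577 ]), 'wrist_torque': array([-0.01246047, -0.04069954,  0.00960071]), 'width': 0.0941130747368787}
[[392.9594281    0.         288.15516988]
 [  0.         392.9594281  212.24735176]
 [  0.           0.           1.        ]] [[-0.50319454  0.52877768 -0.68351255  0.93814094]
 [ 0.8641655   0.30456677 -0.40057093  0.29805415]
 [-0.00363776 -0.79223308 -0.61020777  0.4304675 ]
 [ 0.          0.          0.          1.        ]]
[[508.28057551   0.         275.19888742]
 [  0.         508.28057551 211.29471448]
 [  0.           0.           1.        ]] [[-0.00849532 -0.99520938  0.09739673  0.38568827]
 [-0.99985946  0.00704629 -0.01521188  0.0266679 ]
 [ 0.01445272 -0.09751227 -0.99512938  0.88477836]
 [ 0.          0.          0.          1.        ]]
0.0188
```

View pics/scene0.png

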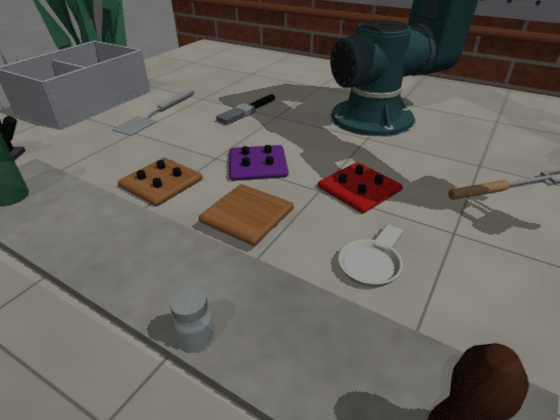

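View pics/top0.png

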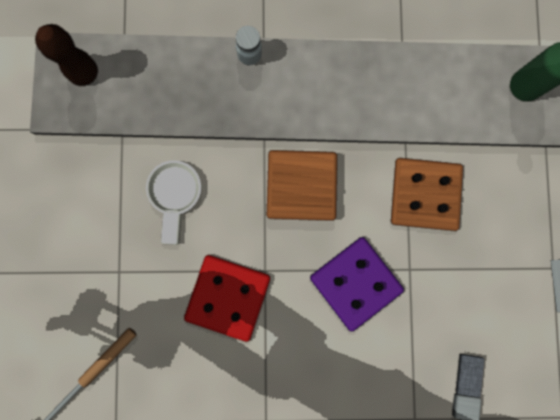

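The top view shows the feet-up wooden trivet at about px (428,194), the right-way-up spare at (302,186) and the ledge front near row 140. I'll measure these next.

```bash
cat > h.py <<'E'
import numpy as np,cv2
from bench import robot
from scipy.spatial.transform import Rotation as R
def ray(s,uv,z):
    uv=np.atleast_2d(np.asarray(uv,float));K=s["intrinsics"];T=s["world_from_camera"]
    d=np.c_[uv,np.ones(len(uv))]@np.linalg.inv(K).T@T[:3,:3].T
    return T[:3,3]+d*((z-T[2,3])/d[:,2])[:,None]
def snap(n,name):
    s=robot.snapshot(n);cv2.imwrite(f"pics/{name}.png",s["image"][:,:,::-1]);return s
def wood(s):
    h=cv2.cvtColor(s["image"],cv2.COLOR_RGB2HSV)
    m=((h[...,0]>5)&(h[...,0]<18)&(h[...,1]>120)&(h[...,2]>60)).astype(np.uint8)
    m=cv2.morphologyEx(m,cv2.MORPH_CLOSE,np.ones((11,11)))
    c,_=cv2.findContours(m,cv2.RETR_EXTERNAL,cv2.CHAIN_APPROX_NONE)
    return [x for x in c if cv2.contourArea(x)>1500]
def ori():
    o=robot.get_obs();M=R.from_euler('xyz',o["ee_rot"]).as_matrix();return o,M
E
python3 - <<'E'
from h import *
s=snap("top","t1")
for c in wood(s):
    r=cv2.minAreaRect(c)
    P=ray(s,c[:,0],0.008)[:,:2].astype(np.float32)
    print("px",r,"world",cv2.minAreaRect(P), cv2.boxPoints(cv2.minAreaRect(P)).round(4).tolist())
# feet
h=cv2.cvtColor(s["image"],cv2.COLOR_RGB2HSV)
d=(h[150:240,385:470,2]<50).astype(np.uint8)
n,l,st,ce=cv2.connectedComponentsWithStats(d)
for i in range(1,n):
    if st[i,4]>20: print(st[i,4],ce[i]+[385,150],ray(s,ce[i]+[385,150],.025)[0].round(4))
# ledge front top edge: dark line 
g=cv2.cvtColor(s["image"],cv2.COLOR_RGB2GRAY).astype(int)
pts=[]
for u in range(220,540,10):
    col=g[110:160,u];dd=np.diff(col);i=np.argmin(col[:]);pts.append((u,110+i))
print(pts)
for u in (300,430): print(g[125:160,u])
o,M=ori();print(M.round(3))
E
```

```text
px ((427.00006103515625, 194.0), (67.71361541748047, 66.97079467773438), 4.4846062660217285) world ((0.500481367111206, -0.25193074345588684), (0.11799829453229904, 0.11690659821033478), 83.85597229003906) [[0.4359999895095825, -0.3043000102043152], [0.552299976348877, -0.31679999828338623], [0.5648999810218811, -0.19949999451637268], [0.4487000107765198, -0.18700000643730164]]
px ((301.73126220703125, 184.90658569335938), (68.34353637695312, 67.34394073486328), 1.6365771293640137) world ((0.5177485942840576, -0.033523399382829666), (0.11926281452178955, 0.118615061044693), 87.87853240966797) [[0.4562999904155731, -0.0908999964594841], [0.5748000144958496, -0.09529999643564224], [0.579200029373169, 0.023900000378489494], [0.46070000529289246, 0.028300000354647636]]
65 [416.72307692 177.41538462] [ 0.5266 -0.2301  0.025 ]
70 [444.5 180.5] [ 0.5209 -0.2779  0.025 ]
68 [414.72058824 205.05882353] [ 0.4789 -0.225   0.025 ]
68 [442.44117647 207.69117647] [ 0.474  -0.2724  0.025 ]
[(220, np.int64(138)), (230, np.int64(138)), (240, np.int64(138)), (250, np.int64(138)), (260, np.int64(139)),
[... 253 characters left out ...]
nt64(142)), (390, np.int64(142)), (400, np.int64(142)), (410, np.int64(142)), (420, np.int64(143)), (430, np.int64(143)), (440, np.int64(143)), (450, np.int64(143)), (460, np.int64(144)), (470, np.int64(144)), (480, np.int64(144)), (490, np.int64(144)), (500, np.int64(145)), (510, np.int64(145)), (520, np.int64(145)), (530, np.int64(145))]
[132 131 131 131 129 130 128 127 128 128 129 130 127 108  70  65 100 132
 145 145 147 147 147 148 141 114  82  77  87  93  96  97  98 101 100]
[139 139 139 138 139 137 136 136 135 136 136 136 138 139 141 138 121  84
  66  96 133 146 146 148 146 148 151 157 159 158 159 158 158 156 143]
[[-0.001  0.426  0.905]
 [-0.001  0.905 -0.426]
 [-1.    -0.002 -0.   ]]
```

```bash
python3 - <<'E'
from h import *
s=robot.snapshot("top")
for z,dv in((0.02,-1.3),(0,1.2)):
    P=ray(s,[[u,138.2+(u-230)*0.0233+dv] for u in(230,300,430,530)],z);print(z,P.round(4).tolist(),np.degrees(np.arctan2(*(P[0]-P[-1])[[0,1]])))
o,M=ori();print(o["time"],o["tool_pos"],np.degrees(np.arctan2(-M[0,1],M[1,1])))
E
```

```text
0.02 [[0.6004, 0.0907, 0.02], [0.5969, -0.0307, 0.02], [0.5904, -0.2571, 0.02], [0.5854, -0.4322, 0.02]] 1.6436198941934015
0 [[0.6008, 0.0921, 0.0], [0.5973, -0.0319, 0.0], [0.5906, -0.2635, 0.0], [0.5854, -0.4426, 0.0]] 1.6471824350958792
0.2 [0.23400464 0.49739279 0.20475729] -25.197852192795082
```

{"name": "send_rows", "arguments": {"increments": [[1, 0, -0.03, 0.024, -0.1], [1, 0, -0.06, 0.048, -0.2], [1, 0, -0.09, 0.072, -0.3], [1, 0, -0.12, 0.096, -0.411], [1, 0, -0.15, 0.12, -0.411]]}}

```text
time: 0.62
tool_pos: [0.2787, 0.3092, 0.2051]
ee_rot: [-1.73, 1.57, -1.754]
wrist_force: [0.7, -0.3, -0.5]
width: 0.0944
```

```bash
python3 - <<'E'
from h import *
o,M=ori();print(o["time"],o["tool_pos"],np.degrees(np.arctan2(-M[0,1],M[1,1])))
print((np.array([0.41,-0.2475,.206])-o["tool_pos"])@M)
E
```

```text
0.6167 [0.27870731 0.3091864  0.20514615] -1.3800758711861287
[-0.00067672 -0.55336305  0.14466211]
```

{"name": "send_rows", "arguments": {"increments": [[1, 0, -0.038, 0.01, 0], [1, 0, -0.076, 0.02, 0], [1, 0, -0.114, 0.03, 0], [1, 0, -0.152, 0.04, 0], [1, 0, -0.19, 0.05, 0]]}}

```text
time: 1.03
tool_pos: [0.3232, 0.1178, 0.2055]
ee_rot: [0.259, 1.57, 0.231]
wrist_force: [1.1, -0.5, -0.1]
width: 0.0939
```

{"name": "send_rows", "arguments": {"increments": [[1, 0, -0.038, 0.01, 0], [1, 0, -0.076, 0.02, 0], [1, 0, -0.114, 0.03, 0], [1, 0, -0.152, 0.04, 0], [1, 0, -0.19, 0.05, 0]]}}

```text
time: 1.45
tool_pos: [0.3677, -0.0739, 0.2056]
ee_rot: [0.048, 1.57, 0.019]
wrist_force: [0.3, 0.5, 0.8]
width: 0.0942
```

{"name": "send_rows", "arguments": {"increments": [[1, 0, -0.038, 0.01, 0], [1, 0, -0.076, 0.02, 0], [1, 0, -0.114, 0.03, 0], [1, 0, -0.14, 0.035, 0], [1, 0, -0.14, 0.035, 0]]}}

```text
time: 1.87
tool_pos: [0.3988, -0.2171, 0.2044]
ee_rot: [-2.678, 1.569, -2.712]
wrist_force: [-0.0, 0.7, -0.4]
width: 0.0941
```

```bash
python3 - <<'E'
from h import *
s=snap("top","t2")
o,M=ori();print(o["time"],o["tool_pos"],np.degrees(np.arctan2(-M[0,1],M[1,1])))
print((np.array([0.41,-0.2475,.206])-o["tool_pos"])@M)
E
```

```text
1.9167 [ 0.39855198 -0.21466581  0.20457125] -1.878687526379934
[-0.00148856 -0.03243952  0.01251578]
```

View pics/t2.png

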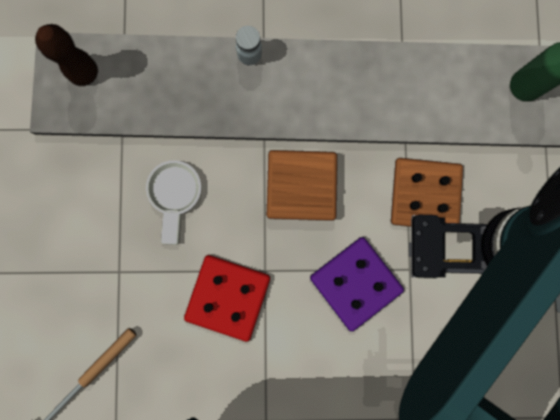

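The gripper is over the front-left of the target (px about 447,245), clear of the purple one. Next I line it up and descend behind the near edge.

{"name": "send_rows", "arguments": {"increments": [[1, 0.0, -0.0325, 0.008, 0], [1, 0.04, -0.0325, 0.008, 0], [1, 0.08, -0.0325, 0.008, 0], [1, 0.12, -0.0325, 0.008, 0], [1, 0.15, -0.0325, 0.008, 0]]}}

```text
time: 2.33
tool_pos: [0.4046, -0.2432, 0.0524]
ee_rot: [2.324, 1.567, 2.296]
wrist_force: [-0.4, 0.9, -0.5]
width: 0.0941
```

{"name": "send_rows", "arguments": {"increments": [[1, 0.02, 0, 0, 0], [1, 0.037, 0, 0, 0], [1, 0.037, 0, 0, 0]]}}

```text
time: 2.58
tool_pos: [0.4032, -0.2419, 0.0144]
ee_rot: [2.443, 1.562, 2.415]
wrist_force: [-0.3, 0.5, 0.3]
width: 0.0939
```

```bash
python3 - <<'E'
from h import *
s=snap("top","t3");s=snap("scene","s3")
o,M=ori();print(o["time"],o["tool_pos"],np.degrees(np.arctan2(-M[0,1],M[1,1])),M.round(3))
E
```

```text
2.6833 [ 0.40582061 -0.24434284  0.01853309] -1.5792365404498987 [[-0.001  0.028  1.   ]
 [ 0.001  1.    -0.028]
 [-1.     0.001 -0.001]]
```

View pics/t3.png

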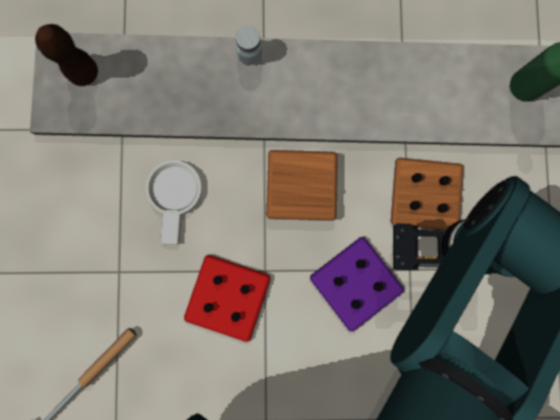

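View pics/s3.png

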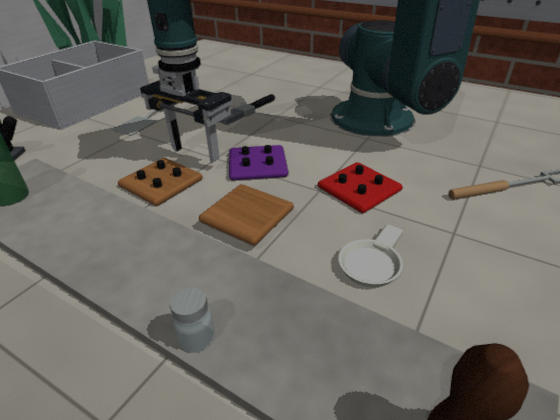

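Both fingertips stand just in front of the near edge (scene px about 177,150 and 213,158). I'll go down to about 3 mm and then push.

{"name": "send_rows", "arguments": {"increments": [[1, 0.008, -0.005, 0, 0], [1, 0.012, -0.005, 0, 0], [1, 0.014, -0.005, 0, 0], [1, 0.014, -0.005, 0, 0]]}}

```text
time: 3.02
tool_pos: [0.4058, -0.2506, 0.0045]
ee_rot: [0.769, 1.571, 0.74]
wrist_force: [0.5, -0.8, -0.4]
width: 0.0941
```

{"name": "send_rows", "arguments": {"increments": [[1, 0.001, 0, 0.006, 0], [1, 0.001, 0, 0.012, 0], [1, 0.001, 0, 0.018, 0], [1, 0.001, 0, 0.024, 0], [1, 0.001, 0, 0.03, 0]]}}

```text
time: 3.43
tool_pos: [0.4365, -0.2514, 0.0036]
ee_rot: [-2.767, 1.571, -2.796]
wrist_force: [-5.2, -0.4, 1.6]
width: 0.0938
```

```bash
python3 - <<'E'
from h import *
s=snap("scene","s4")
o,M=ori();print(o["time"],o["tool_pos"],o["wrist_force"])
cv2.imwrite("pics/s4c.png",cv2.resize(s["image"][60:260,80:330,::-1],None,fx=3,fy=3))
E
```

```text
3.4833 [ 0.43731784 -0.25153361  0.00365112] [ 0.41996006 -0.68778457  0.10446761]
```

View pics/s4c.png

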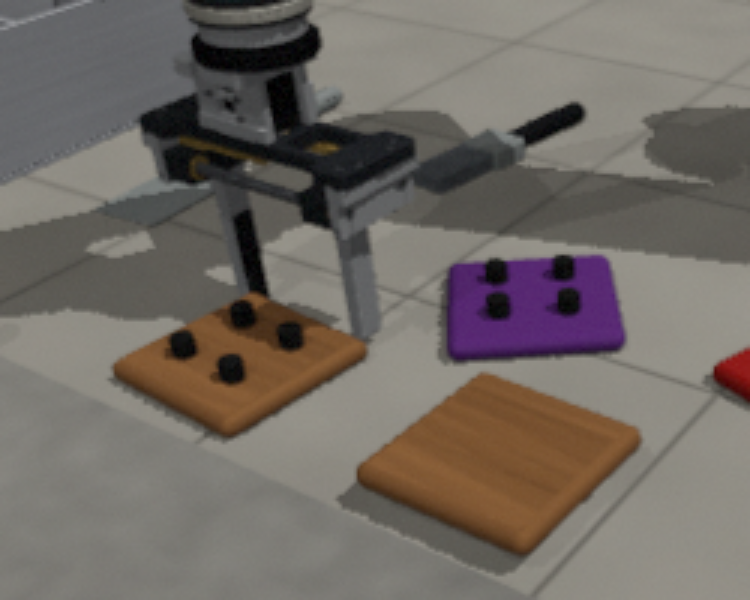

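The board is sliding, with both fingers behind it. I'll continue to the ledge, slowly at the end.

{"name": "send_rows", "arguments": {"increments": [[1, 0.001, 0, 0.005, 0], [1, 0.001, 0, 0.01, 0], [1, 0.001, 0, 0.014, 0], [1, 0.001, 0, 0.018, 0], [1, 0.001, 0, 0.022, 0]]}}

```text
time: 3.9
tool_pos: [0.4579, -0.2519, 0.0022]
ee_rot: [2.394, 1.57, 2.366]
wrist_force: [-2.1, -0.2, 0.1]
width: 0.0939
```

{"name": "send_rows", "arguments": {"increments": [[1, 0, 0, 0.002, 0], [1, 0, 0, 0.004, 0], [1, 0, 0, 0.006, 0]]}}

```text
time: 4.15
tool_pos: [0.4629, -0.2521, 0.0022]
ee_rot: [3.039, 1.568, 3.011]
wrist_force: [-7.6, -0.1, 4.2]
width: 0.0938
```

```bash
python3 - <<'E'
from h import *
s=snap("scene","s5")
o,M=ori();print(o["time"],o["tool_pos"],o["wrist_force"])
cv2.imwrite("pics/s5c.png",cv2.resize(s["image"][60:260,80:330,::-1],None,fx=3,fy=3))
E
```

```text
4.2 [ 0.46277329 -0.25209909  0.00220688] [-5.66661919 -0.70353292  1.74365587]
```

View pics/s5c.png

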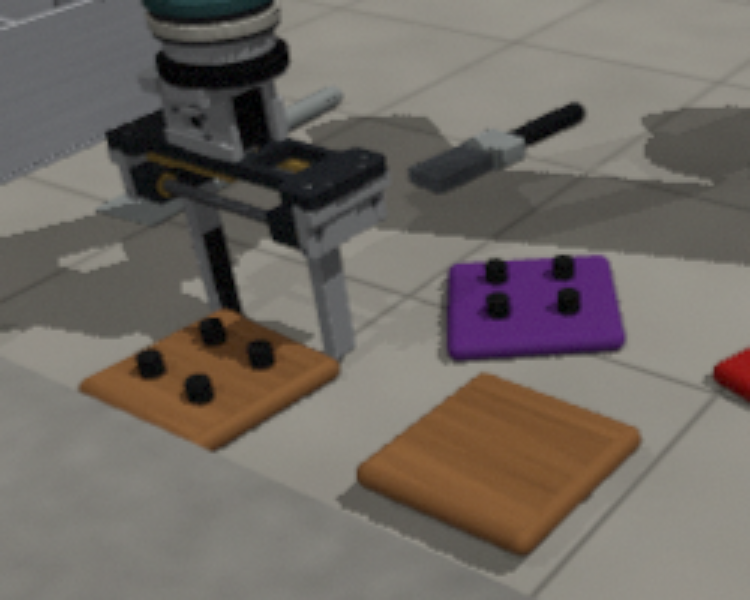

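Now flush against the ledge, with the force rising. I'll keep pushing to wedge the edge up.

{"name": "send_rows", "arguments": {"increments": [[1, 0, 0, 0.002, 0], [1, 0, 0, 0.004, 0]]}}

```text
time: 4.37
tool_pos: [0.4632, -0.2522, 0.0022]
ee_rot: [3.093, 1.56, 3.064]
wrist_force: [-16.4, -0.4, 9.7]
width: 0.094
```

{"name": "send_rows", "arguments": {"increments": [[1, 0, 0, 0.002, 0], [1, 0, 0, 0.003, 0]]}}

```text
time: 4.53
tool_pos: [0.4633, -0.2522, 0.0022]
ee_rot: [3.095, 1.553, 3.067]
wrist_force: [-22.0, -0.1, 14.4]
width: 0.0935
```

```bash
python3 - <<'E'
from h import *
s=snap("scene","s6")
o,M=ori();print(o["time"],o["tool_pos"],o["wrist_force"],o["ee_rot"])
cv2.imwrite("pics/s6c.png",cv2.resize(s["image"][60:260,80:330,::-1],None,fx=3,fy=3))
E
```

```text
4.5833 [ 0.46332167 -0.2522521   0.00222967] [-20.85431923   0.11218053  12.74804345] [3.09263575 1.55333402 3.06468063]
```

View pics/s6c.png

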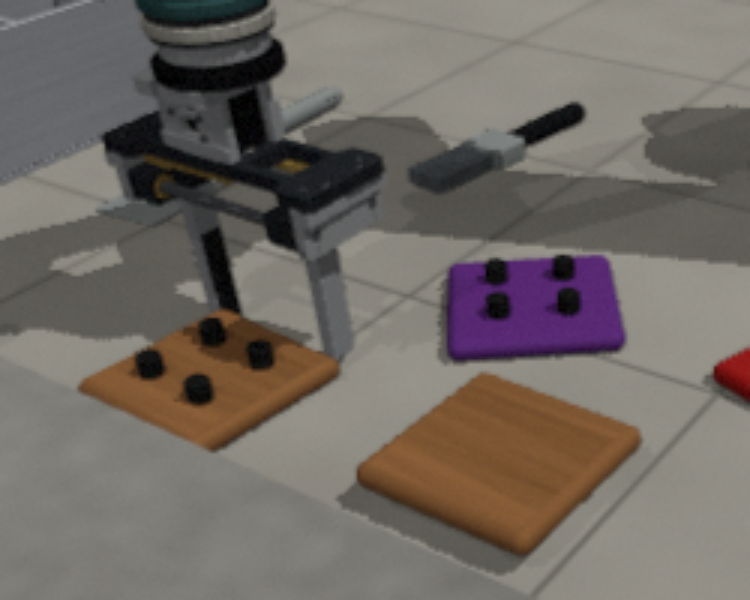

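The vertical finger face meets the round edge at mid-height, so it can't wedge underneath. New plan:
- Pinch the two near feet across y.
- Pivot the board about its far edge against the ledge, up to upright.
- Let it lean on the finger shafts until its feet rest on the ledge.
- Push it over from behind.

I'll back off and measure the feet.

{"name": "send_rows", "arguments": {"increments": [[1, 0, 0, -0.012, 0], [1, 0, 0, -0.03, 0], [1, -0.03, 0, -0.04, 0], [1, -0.06, 0, -0.06, 0], [1, -0.06, 0, -0.08, 0]]}}

```text
time: 5.0
tool_pos: [0.3946, -0.253, 0.0689]
ee_rot: [-0.584, 1.557, -0.612]
wrist_force: [0.3, -0.9, 0.2]
width: 0.0941
```

```bash
python3 - <<'E'
from h import *
s=snap("top","t7");s2=snap("scene","s7")
o,M=ori();print(o["time"],o["tool_pos"],o["wrist_force"])
a=cv2.resize(s["image"][120:270,360:510,::-1],None,fx=4,fy=4);b=cv2.resize(s2["image"][130:230,70:220,::-1],None,fx=4,fy=4)
cv2.imwrite("pics/t7c.png",a);cv2.imwrite("pics/s7c.png",b)
for s,x0,x1,y0,y1 in((s,385,470,140,235),(s2,100,190,150,210)):
  h=cv2.cvtColor(s["image"],cv2.COLOR_RGB2HSV)
  d=(h[y0:y1,x0:x1,2]<50).astype(np.uint8)
  n,l,st,ce=cv2.connectedComponentsWithStats(d)
  for i in range(1,n):
    if 15<st[i,4]<200: print(st[i,4],ce[i]+[x0,y0],ray(s,ce[i]+[x0,y0],.024)[0].round(4))
  for c in wood(s):
    P=ray(s,c[:,0],0.008)[:,:2].astype(np.float32);print(cv2.minAreaRect(P))
E
```

```text
5.1 [ 0.39090454 -0.25088768  0.06446716] [ 0.55202576 -0.06563754  0.33079088]
64 [416.515625 162.421875] [ 0.5529 -0.231   0.024 ]
69 [444.20289855 164.89855072] [ 0.5483 -0.2788  0.024 ]
65 [414.76923077 189.52307692] [ 0.5058 -0.2263  0.024 ]
66 [442.54545455 192.31818182] [ 0.5006 -0.274   0.024 ]
122 [422.00819672 232.12295082] [ 0.4325 -0.2361  0.024 ]
((0.5177489519119263, -0.03348284959793091), (0.11928364634513855, 0.11861597746610641), 87.8758316040039)
((0.5280395150184631, -0.2528606057167053), (0.1178964376449585, 0.11857359111309052), 84.2625961303711)
65 [150.21538462 170.24615385] [ 0.5013 -0.273   0.024 ]
67 [166.34328358 178.01492537] [ 0.5064 -0.225   0.024 ]
70 [129.51428571 181.05714286] [ 0.5492 -0.278   0.024 ]
74 [145.82432432 189.32432432] [ 0.5538 -0.2303  0.024 ]
((0.4992086887359619, -0.04407776892185211), (0.12716516852378845, 0.1291121542453766), 87.90835571289062)
((0.5230966806411743, -0.2534509301185608), (0.12773221731185913, 0.1180739775300026), 84.02789306640625)
((-1.1080714464187622, -0.8794280290603638), (1.09800124168396, 0.5473791360855103), 69.54524993896484)
```

View pics/t7c.png

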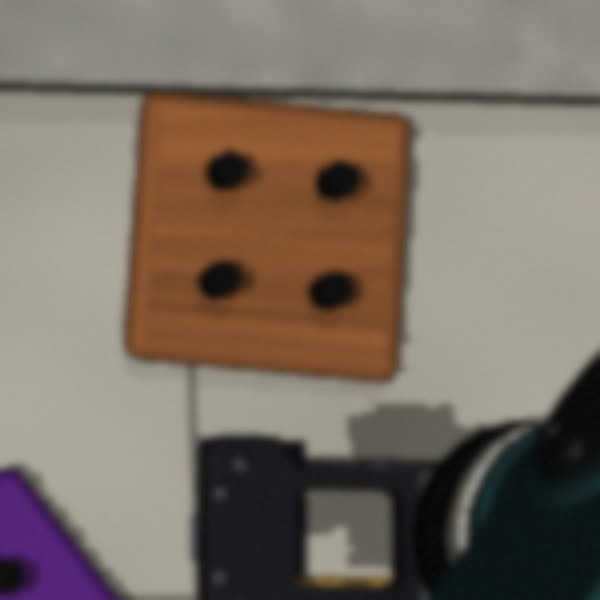

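View pics/s7c.png

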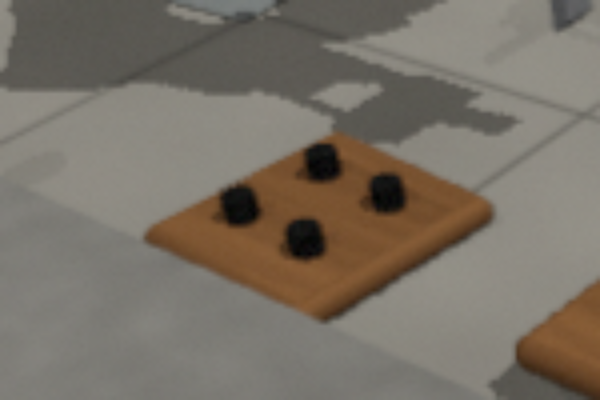

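The board is still yawed about 4.3° from the ledge because one corner touched first. Both views agree on the near feet to 1 mm: (0.506,-0.226) and (0.501,-0.2735). I'll move over them, pinch, then square the board with the grip.

{"name": "send_rows", "arguments": {"increments": [[1, 0, 0.0055, 0.03, 0.075], [1, 0, 0.0055, 0.06, 0.075], [1, 0, 0.0055, 0.09, 0.075], [1, 0, 0.0055, 0.1115, 0.075], [1, 0, 0.0055, 0.1115, 0.075]]}}

```text
time: 5.52
tool_pos: [0.5066, -0.2472, 0.0612]
ee_rot: [0.436, 1.568, 0.335]
wrist_force: [1.1, -0.6, 0.0]
width: 0.094
```

```bash
python3 - <<'E'
from h import *
Ps=[]
for i in range(3):
  s2=robot.snapshot("scene");o,M=ori();Ps.append(o["tool_pos"]);print(o["time"],o["tool_pos"].round(4),np.degrees(np.arctan2(-M[0,1],M[1,1])))
cv2.imwrite("pics/s8c.png",cv2.resize(s2["image"][60:220,70:270,::-1],None,fx=4,fy=4))
print((np.array([.5035,-.2496,.021])-np.mean(Ps,0))@M)
E
```

```text
5.5667 [ 0.5043 -0.2472  0.061 ] -5.840348624970348
5.6167 [ 0.5028 -0.2471  0.061 ] -5.880352840772926
5.6667 [ 0.502  -0.2472  0.0612] -5.920617243665932
[ 0.04009262 -0.00241435  0.00078084]
```

View pics/s8c.png

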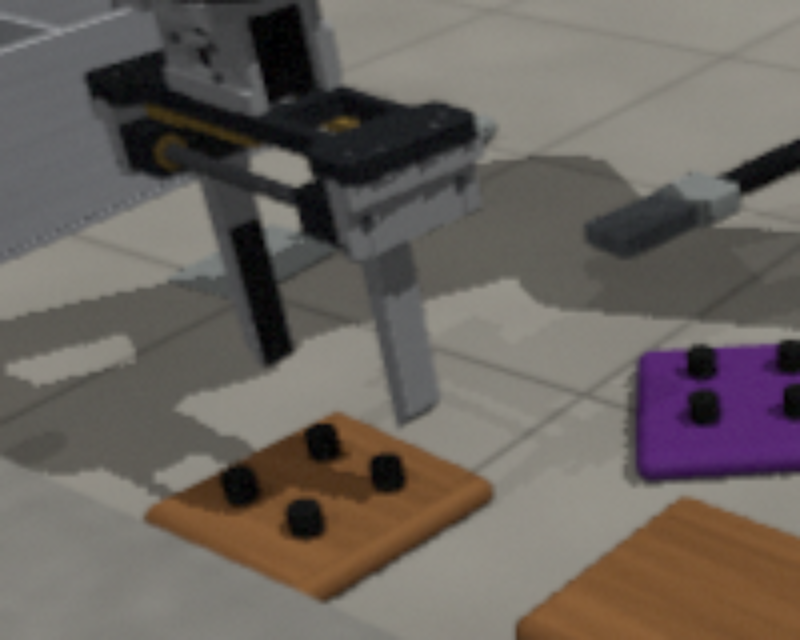

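The fingers are over the near feet and the pads reach the fingertips. I'll go down to about 22 mm and close.

{"name": "send_rows", "arguments": {"increments": [[1, 0.02, -0.0025, 0.001, 0], [1, 0.035, -0.0025, 0.001, 0], [1, 0.039, -0.0025, 0.001, 0], [1, 0.039, -0.0025, 0.001, 0], [0.5, 0.039, -0.0025, 0.001, 0]]}}

```text
time: 6.08
tool_pos: [0.5026, -0.2504, 0.0237]
ee_rot: [2.012, 1.571, 1.908]
wrist_force: [0.3, 0.4, 0.9]
width: 0.0903
```

{"name": "send_rows", "arguments": {"increments": [[-1, 0, 0, 0, 0], [-1, 0, 0, 0, 0], [-1, 0, 0, 0, 0], [-1, 0, 0, 0, 0]]}}

```text
time: 6.42
tool_pos: [0.5035, -0.2501, 0.0243]
ee_rot: [0.615, 1.569, 0.511]
wrist_force: [-0.2, 2.7, 1.8]
width: 0.0641
```

```bash
python3 - <<'E'
from h import *
s2=robot.snapshot("scene");o,M=ori();print(o["time"],o["tool_pos"].round(4),np.degrees(np.arctan2(-M[0,1],M[1,1])),o["width"],o["wrist_force"])
cv2.imwrite("pics/s9c.png",cv2.resize(s2["image"][60:220,70:270,::-1],None,fx=4,fy=4))
E
```

```text
6.4667 [ 0.5036 -0.2499  0.0243] -5.943526584392088 0.062497901067328734 [-0.51648484  1.76768531  3.69241652]
```

View pics/s9c.png

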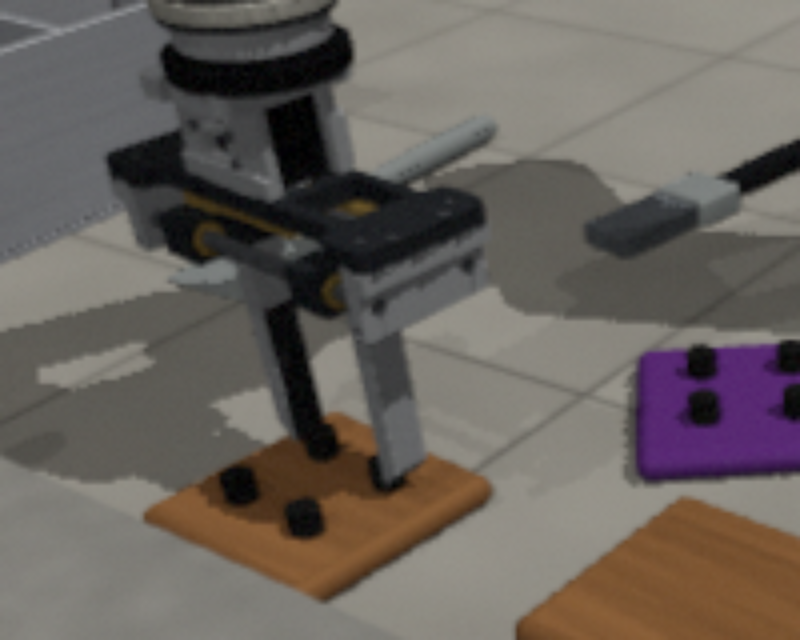

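The grip is on both near feet at 62.5 mm wide (64 expected). Now I'll square the board and press it to the ledge.

{"name": "send_rows", "arguments": {"increments": [[-1, 0, 0, 0, -0.035], [-1, 0, 0, 0, -0.075], [-1, 0, 0, 0.002, -0.075], [-1, 0, 0, 0.004, -0.075], [-1, 0, 0, 0.005, -0.075]]}}

```text
time: 6.88
tool_pos: [0.5064, -0.251, 0.0242]
ee_rot: [3.114, 1.566, 3.084]
wrist_force: [-8.1, 0.4, 7.5]
width: 0.0622
```

```bash
python3 - <<'E'
from h import *
s2=robot.snapshot("top");o,M=ori();print(o["time"],o["tool_pos"].round(4),np.degrees(np.arctan2(-M[0,1],M[1,1])),o["width"],o["wrist_force"])
cv2.imwrite("pics/t10c.png",cv2.resize(s2["image"][120:270,360:510,::-1],None,fx=4,fy=4))
E
```

```text
6.9333 [ 0.5063 -0.251   0.0243] -1.7006349153010327 0.06245841734337439 [-6.65392731  1.2442369   7.13107199]
```

View pics/t10c.png

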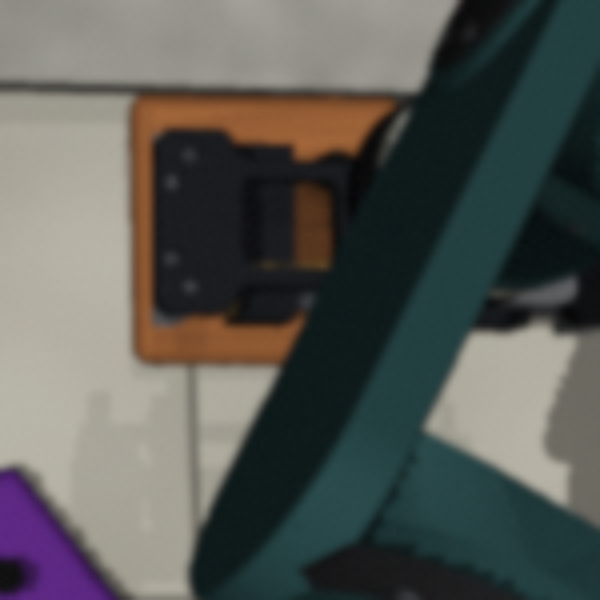

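The board is square and flush with light preload. I'll start the arc about the far edge with a small lift and check.

{"name": "send_rows", "arguments": {"increments": [[-1, 0, 0, 0.001, 0], [-1, -0.0035, 0, 0.002, 0], [-1, -0.0065, 0, 0.003, 0], [-1, -0.0095, 0, 0.0042, 0], [-1, -0.013, 0, 0.0055, 0]]}}

```text
time: 7.35
tool_pos: [0.5096, -0.2504, 0.0343]
ee_rot: [2.937, 1.561, 2.906]
wrist_force: [-6.0, -0.5, -1.9]
width: 0.0628
```

```bash
python3 - <<'E'
from h import *
s2=robot.snapshot("scene");o,M=ori();print(o["time"],o["tool_pos"].round(4),o["width"],o["wrist_force"],o["ee_rot"])
cv2.imwrite("pics/s11c.png",cv2.resize(s2["image"][60:220,50:250,::-1],None,fx=4,fy=4))
E
```

```text
7.4 [ 0.5099 -0.2504  0.0351] 0.06253110443958017 [-6.52674917  0.31125226  0.64860749] [2.93828692 1.56126553 2.90751996]
```

View pics/s11c.png

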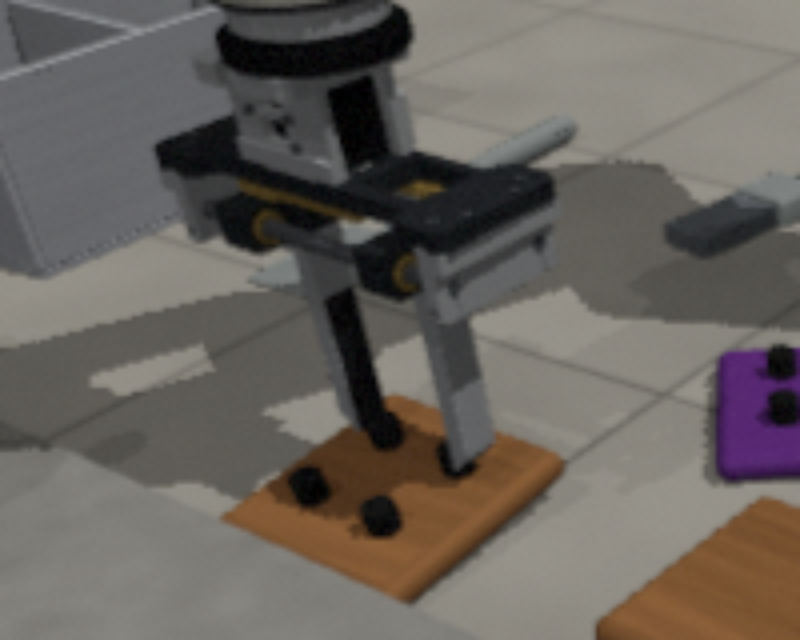

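It is pivoting as planned: near edge up, far edge still down at the ledge. Continuing the arc.

{"name": "send_rows", "arguments": {"increments": [[-1, -0.006, 0, 0.003, 0], [-1, -0.012, 0, 0.0066, 0], [-1, -0.0175, 0, 0.0106, 0], [-1, -0.0225, 0, 0.0152, 0], [-1, -0.0273, 0, 0.02, 0]]}}

```text
time: 7.82
tool_pos: [0.5304, -0.2508, 0.0621]
ee_rot: [2.877, 1.562, 2.847]
wrist_force: [-3.8, -0.2, -0.8]
width: 0.0623
```

```bash
python3 - <<'E'
from h import *
s2=robot.snapshot("scene");o,M=ori();print(o["time"],o["tool_pos"].round(4),o["width"],o["wrist_force"],o["ee_rot"])
cv2.imwrite("pics/s12c.png",cv2.resize(s2["image"][60:220,50:250,::-1],None,fx=4,fy=4))
E
```

```text
7.8667 [ 0.5329 -0.2513  0.0635] 0.06270372431333644 [-1.12033357  0.73241706 -1.6362169 ] [2.85487911 1.56747048 2.82500654]
```

View pics/s12c.png

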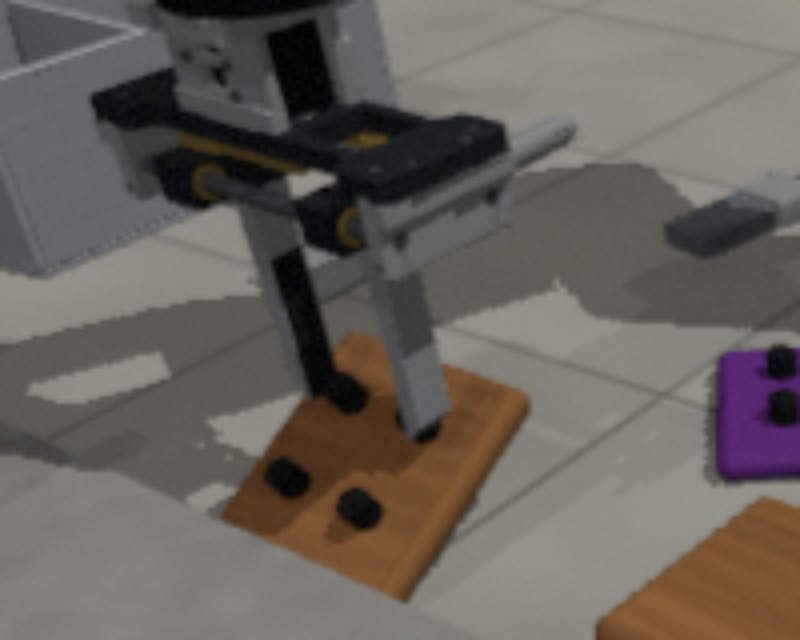

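{"name": "send_rows", "arguments": {"increments": [[-1, -0.0058, 0, 0.0076, 0], [-1, -0.0107, 0, 0.016, 0], [-1, -0.0145, 0, 0.0246, 0], [-1, -0.0172, 0, 0.0338, 0], [-1, -0.0188, 0, 0.0432, 0]]}}

```text
time: 8.28
tool_pos: [0.5771, -0.2529, 0.0832]
ee_rot: [-3.127, 1.57, 3.127]
wrist_force: [-2.1, 0.2, 1.4]
width: 0.0626
```

```bash
python3 - <<'E'
from h import *
s2=robot.snapshot("scene");o,M=ori();print(o["time"],o["tool_pos"].round(4),o["width"],o["wrist_force"],o["ee_rot"])
cv2.imwrite("pics/s13c.png",cv2.resize(s2["image"][60:220,50:250,::-1],None,fx=4,fy=4))
E
```

```text
8.3333 [ 0.5793 -0.253   0.0835] 0.0625452987170135 [-0.12459098 -0.0706568   1.24053886] [-0.18483049  1.56806811 -0.21367989]
```

View pics/s13c.png

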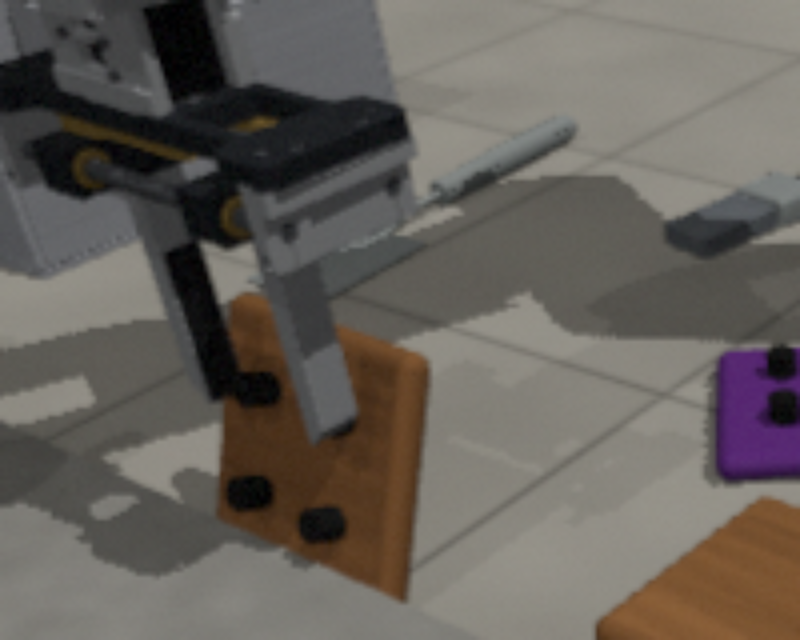

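About 74° now, with forces near zero. I'll carry on to slightly past upright.

{"name": "send_rows", "arguments": {"increments": [[-1, 0, 0, 0.008, 0], [-1, 0.0005, 0, 0.015, 0], [-1, 0.002, 0, 0.021, 0], [-1, 0.003, 0, 0.025, 0], [-1, 0.003, 0, 0.025, 0]]}}

```text
time: 8.75
tool_pos: [0.6048, -0.2541, 0.0822]
ee_rot: [-0.279, 1.564, -0.308]
wrist_force: [1.2, 0.4, 6.3]
width: 0.0621
```

```bash
python3 - <<'E'
from h import *
s2=robot.snapshot("scene");o,M=ori();print(o["time"],o["tool_pos"].round(4),o["width"],o["wrist_force"],o["ee_rot"])
cv2.imwrite("pics/s14c.png",cv2.resize(s2["image"][60:220,50:250,::-1],None,fx=4,fy=4))
E
```

```text
8.8 [ 0.6046 -0.2541  0.0822] 0.062098493220668904 [-0.30490554  0.45044654  5.47661638] [-0.27808427  1.56402513 -0.30670598]
```

View pics/s14c.png

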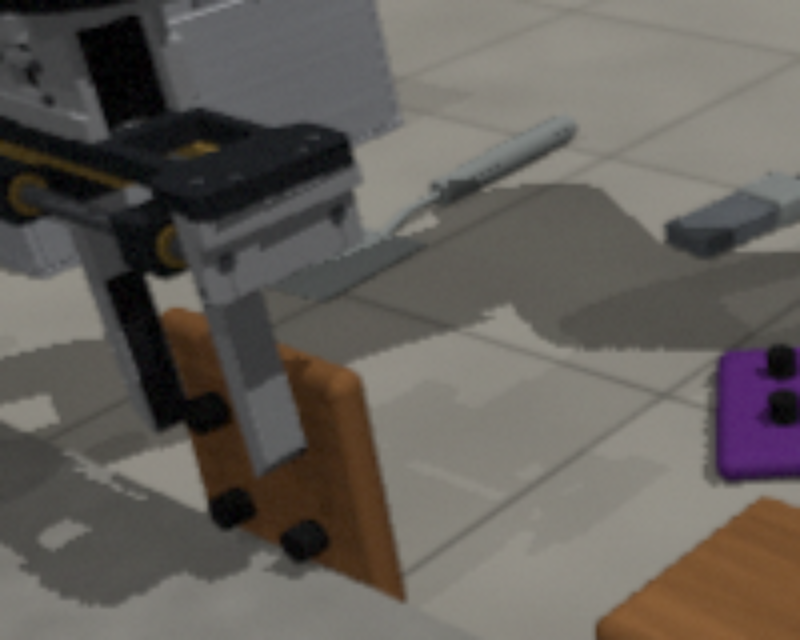

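Near 91–92°. I'll pull a little further past upright before releasing.

{"name": "send_rows", "arguments": {"increments": [[-1, 0.0, 0, 0.003, 0], [-1, 0.001, 0, 0.006, 0], [-1, 0.002, 0, 0.009, 0], [-1, 0.002, 0, 0.009, 0]]}}

```text
time: 9.13
tool_pos: [0.6132, -0.2544, 0.0797]
ee_rot: [-0.31, 1.565, -0.339]
wrist_force: [0.1, -0.5, 6.9]
width: 0.0621
```

```bash
python3 - <<'E'
from h import *
s2=robot.snapshot("scene");o,M=ori();print(o["time"],o["tool_pos"].round(4),o["width"],o["wrist_force"],o["ee_rot"])
cv2.imwrite("pics/s15c.png",cv2.resize(s2["image"][60:220,50:250,::-1],None,fx=4,fy=4))
E
```

```text
9.1833 [ 0.6132 -0.2544  0.0798] 0.06203838732308229 [1.02657592 0.03678228 6.83519147] [-0.30845309  1.56479326 -0.33723466]
```

View pics/s15c.png

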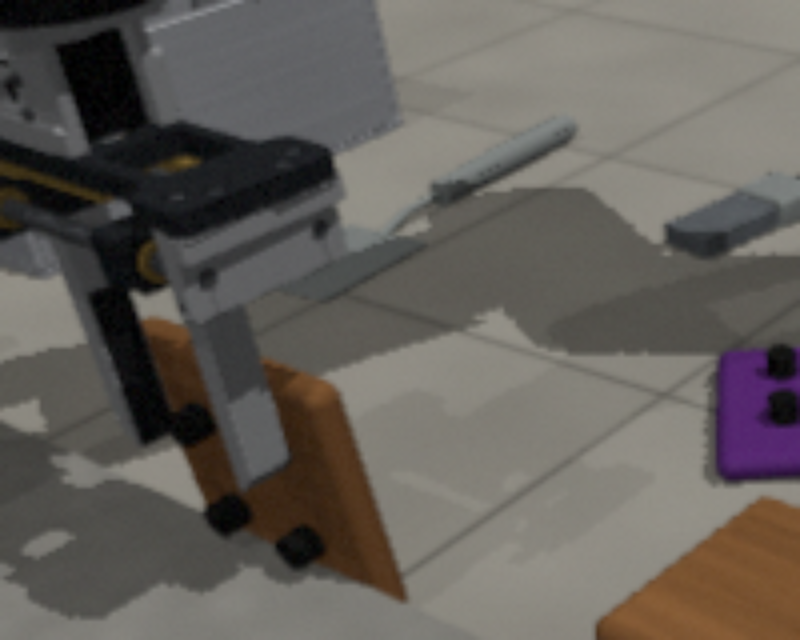

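Now clearly past upright (about 97–98°). One more pull, since the forces stay low.

{"name": "send_rows", "arguments": {"increments": [[-1, 0.001, 0, 0.003, 0], [-1, 0.002, 0, 0.006, 0], [-1, 0.003, 0, 0.009, 0], [-1, 0.003, 0, 0.009, 0]]}}

```text
time: 9.52
tool_pos: [0.6217, -0.2546, 0.0756]
ee_rot: [-0.334, 1.567, -0.363]
wrist_force: [1.7, -0.1, 4.6]
width: 0.0619
```

```bash
python3 - <<'E'
from h import *
s2=robot.snapshot("scene");o,M=ori();print(o["time"],o["tool_pos"].round(4),o["width"],o["wrist_force"],o["ee_rot"])
cv2.imwrite("pics/s16c.png",cv2.resize(s2["image"][60:220,50:250,::-1],None,fx=4,fy=4))
E
```

```text
9.5667 [ 0.6216 -0.2547  0.0757] 0.061685879574640376 [ 1.02665101 -1.12731422  3.99034349] [-0.33443835  1.56649324 -0.36317107]
```

View pics/s16c.png

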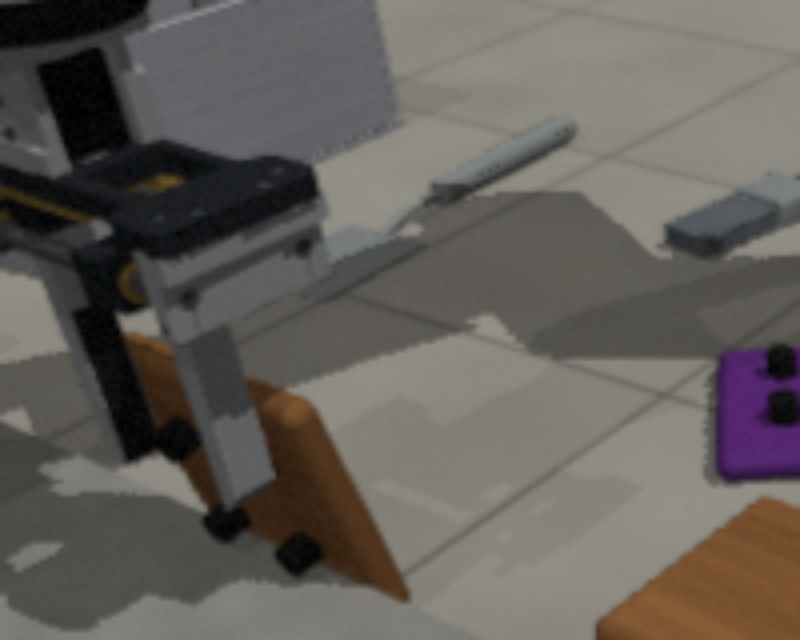

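{"name": "send_rows", "arguments": {"increments": [[-1, 0.001, 0, 0.003, 0], [-1, 0.003, 0, 0.006, 0], [-1, 0.005, 0, 0.009, 0], [-1, 0.005, 0, 0.009, 0]]}}

```text
time: 9.9
tool_pos: [0.6286, -0.2547, 0.0711]
ee_rot: [-2.501, 1.569, -2.53]
wrist_force: [-3.1, -0.6, 10.5]
width: 0.0623
```

```bash
python3 - <<'E'
from h import *
s2=robot.snapshot("scene");o,M=ori();print(o["time"],o["tool_pos"].round(4),o["width"],o["wrist_force"],o["ee_rot"])
cv2.imwrite("pics/s17c.png",cv2.resize(s2["image"][60:220,50:250,::-1],None,fx=4,fy=4))
E
```

```text
9.95 [ 0.6286 -0.2547  0.071 ] 0.06193920895723141 [-3.22396537  0.20490905  9.51104657] [-2.44044431  1.56941285 -2.46933966]
```

View pics/s17c.png

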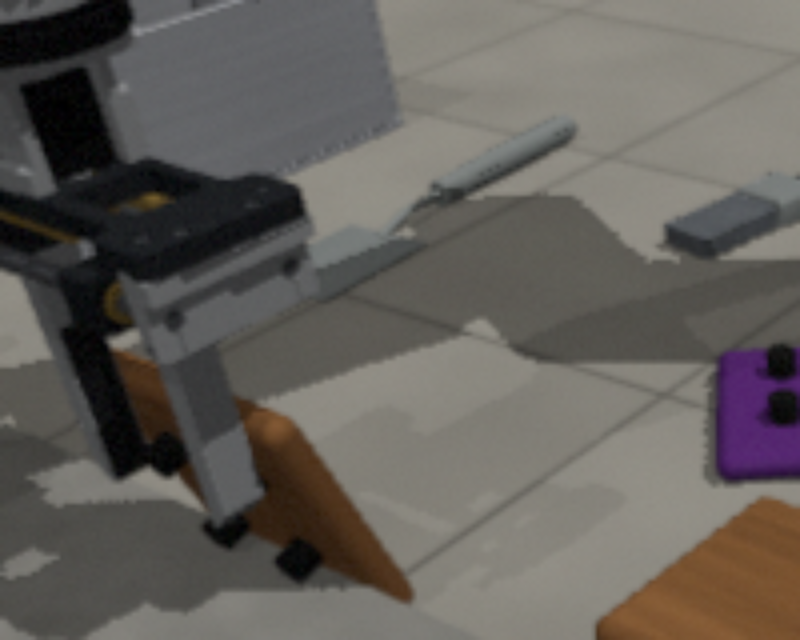

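About 110° past flat now, and the lower feet are nearly on the ledge. I'll open the jaws and move ahead so that it settles onto its feet and edge.

{"name": "send_rows", "arguments": {"increments": [[0, 0, 0, 0, 0], [0.5, 0, 0, 0, 0], [0.6, 0, 0, 0.004, 0], [0.6, 0, 0, 0.008, 0], [0.6, 0, 0, 0.012, 0]]}}

```text
time: 10.37
tool_pos: [0.6407, -0.2543, 0.0678]
ee_rot: [2.553, 1.568, 2.524]
wrist_force: [0.2, -0.5, -0.1]
width: 0.0752
```

```bash
python3 - <<'E'
from h import *
s2=robot.snapshot("scene");o,M=ori();print(o["time"],o["tool_pos"].round(4),o["width"],o["wrist_force"],o["ee_rot"])
cv2.imwrite("pics/s18c.png",cv2.resize(s2["image"][60:220,50:250,::-1],None,fx=4,fy=4))
E
```

```text
10.4167 [ 0.6415 -0.2543  0.068 ] 0.07488187298804212 [0.13034523 0.95616026 0.07326307] [2.2943531  1.56929956 2.26592564]
```

View pics/s18c.png

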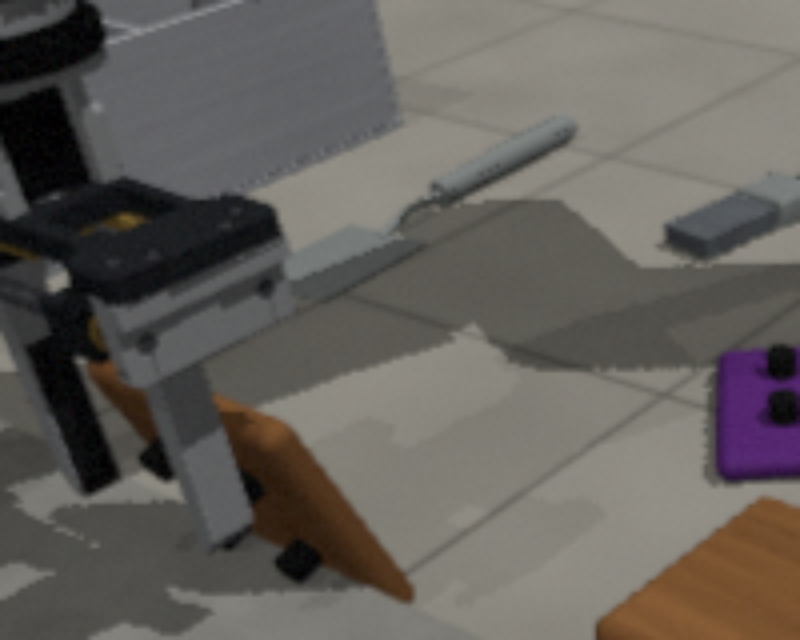

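The fingers carry no load, so the board is standing on its own. I'll move further +x, then up and clear.

{"name": "send_rows", "arguments": {"increments": [[0.7, 0, 0, 0.01, 0], [0.7, 0, 0, 0.02, 0], [0.7, 0, 0, 0.03, 0], [0.7, 0, 0, 0.035, 0], [0.7, -0.01, 0, 0.035, 0]]}}

```text
time: 10.83
tool_pos: [0.675, -0.2548, 0.076]
ee_rot: [2.676, 1.565, 2.648]
wrist_force: [-1.0, 0.4, -0.6]
width: 0.0798
```

```bash
python3 - <<'E'
from h import *
s2=robot.snapshot("scene");o,M=ori();print(o["time"],o["tool_pos"].round(4),o["width"],o["wrist_force"],o["ee_rot"])
cv2.imwrite("pics/s19c.png",cv2.resize(s2["image"][60:220,50:250,::-1],None,fx=4,fy=4))
E
```

```text
10.8833 [ 0.6761 -0.2557  0.0804] 0.08030055001943047 [ 1.06182213 -0.670236    1.30954309] [2.66047596 1.57051621 2.63207404]
```

View pics/s19c.png

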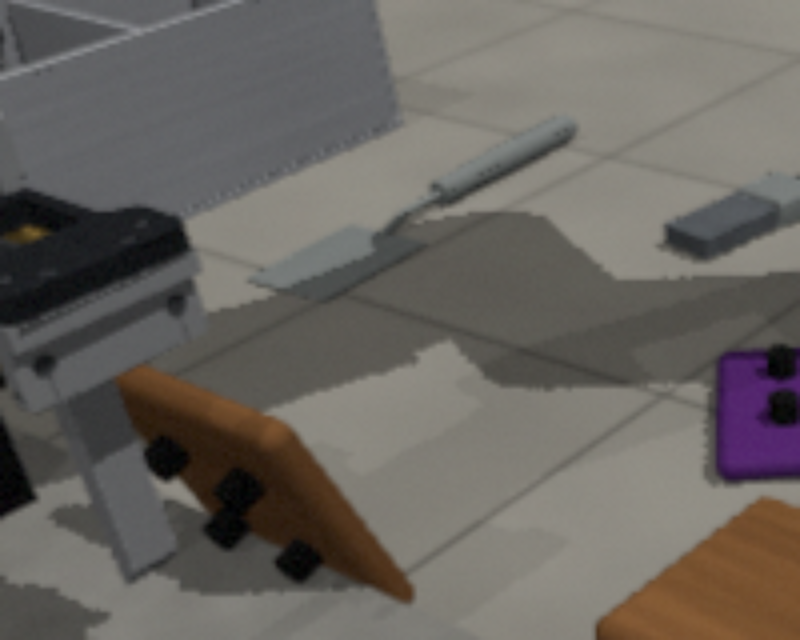

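The board rests stably, tipped 30° past upright on two feet and its lower edge. I'll raise, go back over it, and push from behind.

{"name": "send_rows", "arguments": {"increments": [[0.7, -0.03, 0, 0.002, 0], [0.7, -0.065, 0, 0.002, 0], [0.7, -0.085, 0, 0, 0], [0.7, -0.085, 0, -0.035, 0], [0.7, -0.085, 0, -0.07, 0]]}}

```text
time: 11.3
tool_pos: [0.6069, -0.2543, 0.1672]
ee_rot: [-0.468, 1.565, -0.495]
wrist_force: [0.3, 0.5, 0.2]
width: 0.08
```

{"name": "send_rows", "arguments": {"increments": [[0.7, 0, 0, -0.035, 0], [0.7, 0, 0, -0.052, 0], [0.7, 0.03, 0, -0.052, 0], [0.7, 0.06, 0, -0.052, 0], [0.7, 0.08, 0, -0.052, 0]]}}

```text
time: 11.72
tool_pos: [0.5523, -0.252, 0.0837]
ee_rot: [2.58, 1.57, 2.55]
wrist_force: [-0.8, -0.5, -1.2]
width: 0.0799
```

```bash
python3 - <<'E'
from h import *
s2=robot.snapshot("scene");o,M=ori();print(o["time"],o["tool_pos"].round(4),o["width"],o["wrist_force"],o["ee_rot"])
cv2.imwrite("pics/s20c.png",cv2.resize(s2["image"][60:220,50:250,::-1],None,fx=4,fy=4))
E
```

```text
11.7667 [ 0.5501 -0.2506  0.0786] 0.0795462573499461 [-0.9484911   0.97791537 -2.63193568] [2.64750158 1.56168969 2.61811641]
```

View pics/s20c.png

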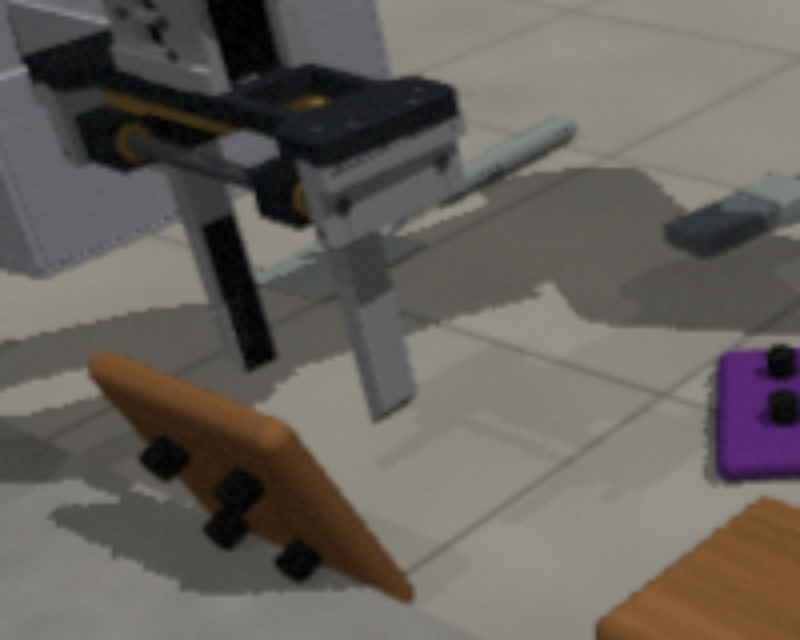

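The fingers are behind the smooth face. Now a slow push forward.

{"name": "send_rows", "arguments": {"increments": [[0.7, 0, 0, 0.02, 0], [0.7, 0, 0, 0.035, 0], [0.7, 0, 0, 0.045, 0], [0.7, 0, 0, 0.052, 0], [0.7, 0, 0, 0.06, 0]]}}

```text
time: 12.18
tool_pos: [0.6144, -0.2542, 0.0859]
ee_rot: [-0.524, 1.57, -0.553]
wrist_force: [-0.1, 0.2, 0.0]
width: 0.0799
```

```bash
python3 - <<'E'
from h import *
s2=robot.snapshot("scene");o,M=ori();print(o["time"],o["tool_pos"].round(4),o["width"],o["wrist_force"],o["ee_rot"])
cv2.imwrite("pics/s21c.png",cv2.resize(s2["image"][60:220,50:250,::-1],None,fx=4,fy=4))
E
```

```text
12.2333 [ 0.6157 -0.2541  0.0856] 0.08002279769016693 [ 0.74823854 -0.36011544 -0.37339482] [-0.23715816  1.56820979 -0.26561685]
```

View pics/s21c.png

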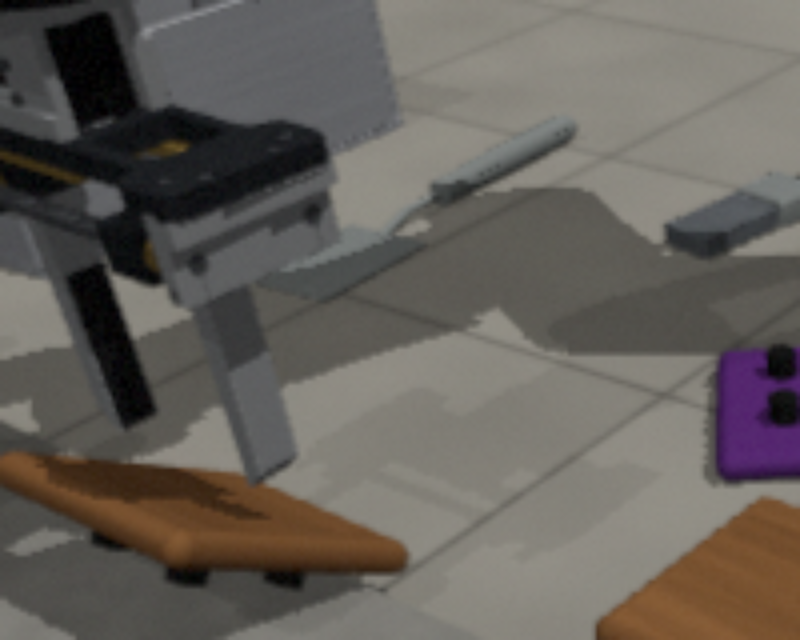

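The board has gone over. I'll retreat up and away, then verify.

{"name": "send_rows", "arguments": {"increments": [[0.7, -0.03, 0, -0.01, 0], [0.7, -0.06, 0, -0.04, 0], [0.7, -0.1, 0, -0.08, 0], [0.7, -0.11, 0, -0.12, 0], [0.7, -0.11, 0, -0.16, 0]]}}

```text
time: 12.65
tool_pos: [0.4653, -0.2506, 0.1984]
ee_rot: [-0.592, 1.562, -0.62]
wrist_force: [-0.2, 0.3, 0.9]
width: 0.0799
```

{"name": "send_rows", "arguments": {"increments": [[0.7, 0, 0, -0.04, 0], [0.7, 0, 0, -0.08, 0], [0.7, 0, 0, -0.12, 0], [0.7, 0, 0, -0.12, 0], [0.7, 0, 0, -0.12, 0]]}}

```text
time: 13.07
tool_pos: [0.3437, -0.2462, 0.1944]
ee_rot: [-0.636, 1.568, -0.668]
wrist_force: [0.2, -1.2, 0.2]
width: 0.0796
```

```bash
python3 - <<'E'
from h import *
t=snap("top","t22");s=snap("scene","s22");o,M=ori();print(o["time"],o["tool_pos"].round(4),o["wrist_force"])
for c in wood(t):
    for z in(.042,.022):
        P=ray(t,c[:,0],z)[:,:2].astype(np.float32);print(z,cv2.minAreaRect(P),P.min(0),P.max(0))
E
```

```text
13.1667 [ 0.3456 -0.2465  0.1942] [ 0.15257494  0.02923285 -0.28705515]
0.042 ((0.5126535892486572, -0.031147528439760208), (0.1146702989935875, 0.11404737830162048), 87.89313507080078) [ 0.4546022  -0.08963359] [0.57034904 0.02748681]
0.022 ((0.5156666040420532, -0.032519564032554626), (0.11739152669906616, 0.11675389856100082), 87.89309692382812) [ 0.4562376  -0.09239355] [0.57473123 0.02750624]
0.042 ((0.6368325352668762, -0.2563004493713379), (0.1184721365571022, 0.11853776127099991), 88.15863037109375) [ 0.5772105  -0.31605658] [ 0.6965317  -0.19535773]
0.022 ((0.6427925229072571, -0.2630155682563782), (0.12128359824419022, 0.12135081738233566), 88.15863037109375) [ 0.58175546 -0.32418978] [ 0.7039083  -0.20062663]
```

View pics/t22.png

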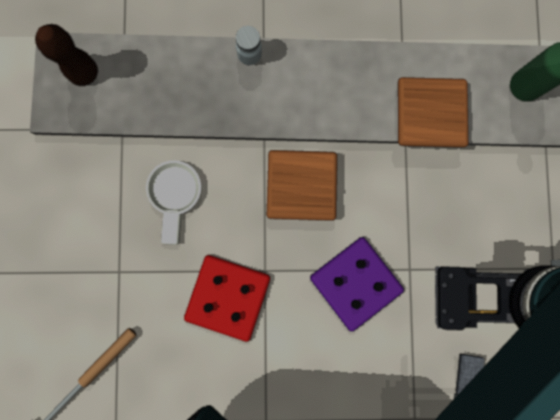

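View pics/s22.png

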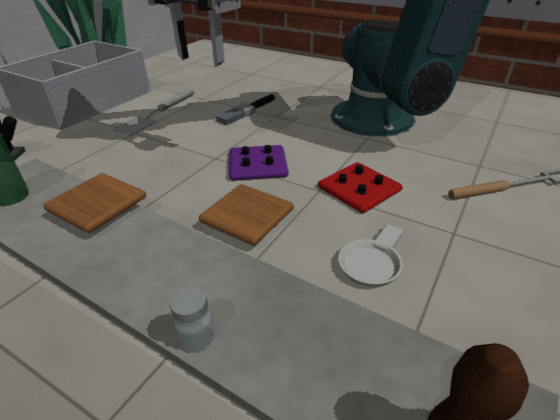

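The trivet is level on the ledge, smooth face up. Its centre is at (0.637,-0.256), so the near feet sit about 14 mm inside the front face. The spare hasn't moved, so I'll hand in.

```bash
python3 - <<'E'
from bench import robot
print(robot.close_job())
E
```

```text
the job is handed in; nothing more can be done
None
```

The feet-up trivet now stands on its four feet on top of the ledge, and I handed the job in at about 13 s.

**How it was done:** My first attempt was to wedge the near edge up with the fingertips. It failed, because the vertical fingers only met the round edge at mid-height, and the board stayed about 4° off square. I then pinched the two near feet, squared the board against the ledge and pivoted it about its far edge. At about 110° I released it; it rested on two feet and its lower edge, and I pushed it over from behind. The far edge stayed down against the ledge in every view of the lift.

**Last checks:**
- **Turned trivet:** It measures about 118.5 mm square at the expected top height, which fits it lying level. Its centre is about 46 mm behind the ledge front, so all four feet are on the ledge, the near ones about 14 mm in. The feet are hidden in these last views, so that is worked out rather than seen.
- **Spare trivet:** It is at the same place in the image as at the start.
- **Forces:** The highest wrist force I read was about 26 N, during the failed wedging.
- **Arm:** It was clear of everything at hand-in. No check disagreed.

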